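# Slide a whetstone over the lip into its bench holder

## Robot

A 6-joint arm with a two-finger parallel gripper is mounted at the origin on the work surface. World frame = base frame: x ahead of the robot, y to its left, z up, the work surface at z = 0. Lengths are in m, angles in rad, forces in N, time in s.
With the tool pointing down it reaches from about 0.3 to 0.775 m from the base axis. Payload 14.6 kg.
Tool frame: the origin (TCP) lies at the very end of the fingers, on their centre line; the grasp point (between the pads) lies 19 mm behind it; x points along the fingers, y is the direction in which the jaws open and shut, and the axes are right-handed (so a half turn about x gives the same grasp; the last joint's range is limited). The gripper opens to 94 mm and grips with 3 to 60 N. Pads are 16 mm wide; open, the fingers measure 119 mm over their backs; the gripper's body (75 mm by 177 mm) begins 78 mm behind the grasp point.
Start: joints at [1.229, 0.3, 1.521, -0, 1.321, -0.067], TCP at [0.149, 0.529, 0.205] pointing down, gripper open.
Joint ranges: [-3.03, 3.03], [-0.79, 2.21], [0.23, 2.52], [-1.04, 4.18], [0, 3.07], [-2.55, 2.55]. Speed limits (rad/s): [2.22, 2.22, 2.57, 3.14, 3.14, 3.14].

## Interface

Orientations are given as [roll, pitch, yaw] about the fixed x, y, z axes, in that order (R = Rz(yaw) Ry(pitch) Rx(roll)).
In Python, from station import ctrl, viewer, hand_in gives the robot as it stands. The module is installed in compiled form; this text tells all that it offers.
- The arm moves only by the tool play_rows, never from a script. Its argument "deltas" is a list that holds one entry, the list of rows, each a list of 7 numbers: the shift along the tool's x, y, z in mm, then the turn, a rotation vector about the tool's x, y, z in rad, then the finger opening in mm, from 0 to 94. In form: [[[dx, dy, dz, ax, ay, az, gripper], ...]]. A call has 1 to 10 rows; each row shifts and turns the commanded pose from where the row before left it, along the tool's axes as they then stand; what a row does not reach is not made up. A row lasts 1/10 s, in which the tool goes at most 50 mm and 8.59 degrees, less where a joint would pass 70% of its speed; a pose out of reach is approached as far as the arm can. A call with a gripper value outside its range is refused whole. The fingers move at their own pace and stop on an object; "grip_force" is the grip in N (left out, the last holds). Time passes only in rows, so rows that do not move let the fingers close. It gives the time, the measured TCP pose, the force and the opening at its end, in the units of the state.
- ctrl.get_obs(): the state, without advancing time (a new reading comes with each control period).
- viewer.camera(name): name is "side" or "top"; returns a dict with "img" (480x640x3 uint8, red, green, blue), "fx", "fy", "cx", "cy" (pixels), "distortion" ([k1, k2, p1, p2, k3] as OpenCV has them; the pictures are not rectified), "rvec" (rotation vector, rad) and "tvec" (3), from world to camera coordinates, as OpenCV has them. Camera axes: x right, y down, z forward; pixel columns grow to the right and rows downward; lengths in m; the calibration is good to about 2 mm. A picture is of the moment at which its call begins. There is no depth.
- hand_in(): hands the job in, once; it reports no verdict.
The state is a dict: "time_s": time; "qpos": joint angles; "joint_vel": joint speeds; "tau": joint torques, N m; "ee_pos": TCP position; "eef_rot": TCP orientation; "force": force on the tool from outside, world axes, zero at the start; "moment": the same for the moment, N m; "grip_width": finger opening in m.
Only numpy, scipy, OpenCV 4.12 (cv2) and the standard library are available. Lean on these libraries where they do the work, as an engineer would, in place of code of your own. Each camera call takes 0.05 s, during which the arm holds its last target.

## Task

Take the flat whetstone from the bench and slide it lengthwise over the brass lip of the wooden stone holder so that it drops flat into the pocket behind the lip, then push it on along the pocket, under the keeper plates, until it bears against the rubber pad of the adjustable stop, wherever that has been left. Go by feel and never force it: if its nose catches, ease back and let it drop; press it home against the pad with 5 to 12 N, then let go. Leave the other loose things on the bench where they are.

Things in the scene. Friction and masses are not known exactly. Their poses are not given: they have to be found in the camera images.
- whetstone_center (a point): Centre (half-way up) of the loose whetstone: a plain grey flat bar 100 mm long (its x axis), 40 mm wide (y), 16 mm thick (z), about 0.16 kg (0.11 to 0.22), both ends alike. It starts flat on the bench, its long side roughly along world y. Its point's z axis points up.
- holder: Fixed wooden stone holder, 294 mm long, 84 mm wide. Origin on the bench, on its centre line, directly below the pocket-side edge of the lip; x axis = direction in which the stone is pushed in, z up. Along x: ledge, ramp, lip, pocket from x = 0. Pocket floor 17 mm above the bench: a stone in it stands 7 mm above the lip.
- ledge (a point): Point on top of the holder's flat loading ledge, on the centre line, 70 mm before the holder's origin along x. The ledge runs from x = -126 to -15 mm, 21 mm above the bench, 84 mm wide, with no side walls.
- lip (a point): Middle of the brass lip's pocket-side top edge, x = 0, 26 mm above the bench, 5 mm over the ledge. The lip's flat top runs from x = -6 to 0 mm, a ramp leads up to it from x = -15. A sliding stone meets 1 to 5 N there, tips nose-down some way after its middle has passed the lip (friction at the pusher delays it), and its tail drops in after passing x = 0.
- keeper (a point): Middle of the front edge of two brass keeper plates that roof the pocket from x = 78 to 116 mm, 39 to 42 mm above the bench (6 mm over a seated stone), a 20 mm slot between. A pushed stone's nose can stay up and catch on this edge; backing the pusher off lets it drop. Cheeks 44 mm apart, tops 39 mm up, guide the stone from x = 52; flared mouth from x = 30, 60 mm wide.
- oilstone: Bystander: a thicker, broader grey stone block, 85 x 62 x 32 mm, on the bench, origin under its centre. Not the one to load.
- brush: Bystander: brush lying on the bench, about 200 mm long along its x axis.
- offcut: Bystander: strip of wood, 130 x 30 x 12 mm, lying on the bench, origin under its centre.
- pad (a joint): How far the rubber pad at the end of the pocket is pressed in: 0 when free, growing as the stone is pushed on it, 6 N per mm (damped), so 5 N is 0.8 mm and 15 N is 2.5 mm. The pad, 36 mm wide and 18 mm high, sits on a stop clamped somewhere along the pocket: its face is anywhere from x = 106 to 134 mm from the holder's origin, so a stone has 6 to 34 mm of travel after its tail has dropped. Where it stands is not measured.
Not all that is in view belongs to the job. Leave any purple or turquoise look-alike of the part that bears whetstone_center alone.

How it is judged:
By the outcome, as a careful person would: the job done as asked, in the order asked, and still so for the second after the job is handed in, with the robot touching nothing.
It also fails if it takes over 59 s, if anything falls off the work surface, if the arm or the gripper's body presses on something with over 40 N, if the wrist force passes 120 N, or if a joint passes its speed limit or range.

## Working session

There is one attempt and no reset: what is moved stays moved. The work goes in short steps, Python scripts to look and compute and a tool call to move; the robot and the scene stay as the last step left them, time stands still between calls to the robot, and variables do not carry over. Pictures are saved under pics/ and viewed, and the job is handed in when it is done.

Besides the shell and the picture viewer there is one more tool, called after "Call:" as a command line: name --argument value ..., lists and objects as JSON in quotes. play_rows: Moves the arm, as the interface text tells. Its arguments: {"type":"object","properties":{"deltas":{"type":"array","items":{"type":"array","items":{"type":"array","items":{"type":"number"}}}},"grip_force":{"type":"number"}},"required":["deltas"]}

```bash
mkdir -p pics
python3 - <<'E'
from station import ctrl, viewer
import cv2,numpy as np
o=ctrl.get_obs(); print({k:np.round(v,4) for k,v in o.items()})
for n in("top","side"):
    c=viewer.camera(n); cv2.imwrite(f"pics/{n}0.png",c["img"][:,:,::-1]); print(n,c["fx"],c["cx"],c["cy"],c["distortion"],c["rvec"],c["tvec"])
E
```

```text
{'time_s': np.float64(0.0), 'qpos': array([ 1.2294,  0.3005,  1.5216, -0.    ,  1.3207, -0.0666]), 'joint_vel': array([-0.0006,  0.0003,  0.0016,  0.0011, -0.0002, -0.0002]), 'tau': array([ 2.00000e-04, -5.31806e+01, -3.52742e+01,  7.09000e-02,
        2.43000e-02, -1.00000e-04]), 'ee_pos': array([0.1492, 0.5291, 0.2049]), 'eef_rot': array([-1.6234,  1.5696, -1.8982]), 'force': array([-0.2215, -0.6237, -0.1007]), 'moment': array([-0.0253, -0.0224,  0.0164]), 'grip_width': np.float64(0.0941)}
top 553.02761731129 316.54660578168586 232.04209587955143 [-0.06781863  0.          0.          0.          0.        ] [ 2.1699951  -2.16892811  0.10625905] [-0.0366664   0.5358038   1.38969095]
side 590.0607375951216 323.94985692277595 246.79517065117057 [-0.14488644  0.          0.          0.          0.        ] [ 2.24877126 -0.49806892  0.21192637] [-0.51125614  0.17866805  1.27371198]
```

View pics/top0.png

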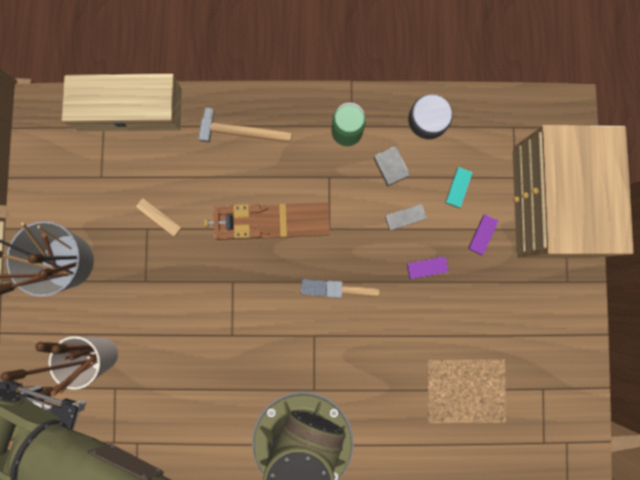

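View pics/side0.png

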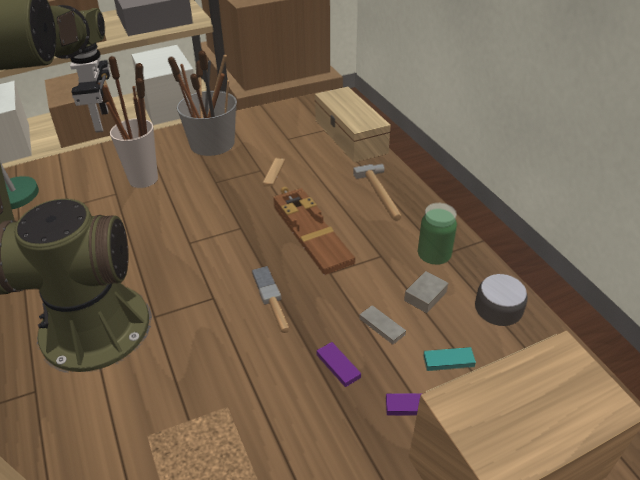

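```bash
cat > h.py <<'E'
import cv2,numpy as np
from station import ctrl,viewer
def ray(c,uv):
    K=np.array([[c["fx"],0,c["cx"]],[0,c["fy"],c["cy"]],[0,0,1]]);R=cv2.Rodrigues(np.array(c["rvec"]))[0]
    p=cv2.undistortPoints(np.array(uv,float).reshape(-1,1,2),K,np.array(c["distortion"])).reshape(-1,2)
    d=np.c_[p,np.ones(len(p))]@R; return -R.T@np.array(c["tvec"]),d
def plane(c,uv,z):
    o,d=ray(c,uv); return o+d*((z-o[2])/d[:,2])[:,None]
def proj(c,P):
    K=np.array([[c["fx"],0,c["cx"]],[0,c["fy"],c["cy"]],[0,0,1]])
    return cv2.projectPoints(np.array(P,float).reshape(-1,1,3),np.array(c["rvec"]),np.array(c["tvec"]),K,np.array(c["distortion"]))[0].reshape(-1,2)
def crop(c,x,y,w,h,s,name):
    cv2.imwrite(name,cv2.resize(c["img"][y:y+h,x:x+w,::-1],None,fx=s,fy=s,interpolation=cv2.INTER_CUBIC))
E
python3 - <<'E'
from h import *
t=viewer.camera("top");s=viewer.camera("side")
crop(t,365,140,110,100,6,"pics/t_stones.png"); crop(t,200,195,140,55,5.5,"pics/t_hold.png")
crop(s,265,165,100,115,5,"pics/s_hold.png"); crop(s,350,260,110,90,6,"pics/s_st.png")
def gray(c,box):
    x,y,w,h=box; hsv=cv2.cvtColor(c["img"],cv2.COLOR_RGB2HSV)
    m=np.zeros(hsv.shape[:2],np.uint8); m[y:y+h,x:x+w]=(hsv[y:y+h,x:x+w,1]<70)*255
    cs=cv2.findContours(m,cv2.RETR_EXTERNAL,cv2.CHAIN_APPROX_NONE)[0]
    return [k for k in cs if cv2.contourArea(k)>150]
for k in gray(t,(365,140,75,100)):
    r=cv2.minAreaRect(k); b=cv2.boxPoints(r); print("top",np.round(r[0],1),np.round(r[1],1),cv2.contourArea(k))
    for z in(0.016,):
        P=plane(t,b,z);print(np.round(P,4).tolist(),np.round(np.linalg.norm(P-np.roll(P,1,0),axis=1),4),np.round(plane(t,[r[0]],z),4))
E
```

```text
top [405.6 216.6] [16.8 39.2] 600.0
[[0.5816, -0.2119, 0.016], [0.6142, -0.3093, 0.016], [0.5726, -0.3223, 0.016], [0.5402, -0.2251, 0.016]] [0.0435 0.1027 0.0436 0.1024] [[ 0.5771 -0.267   0.016 ]]
top [391.3 165.1] [34.4 25.5] 814.5
[[0.7389, -0.1822, 0.016], [0.7697, -0.2426, 0.016], [0.6874, -0.2816, 0.016], [0.657, -0.2215, 0.016]] [0.0908 0.0678 0.0911 0.0674] [[ 0.7131 -0.2319  0.016 ]]
```

View pics/t_stones.png

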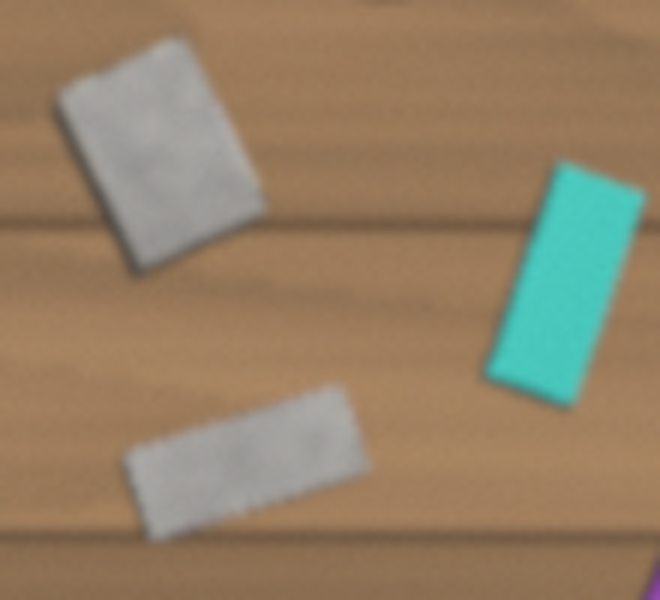

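View pics/t_hold.png

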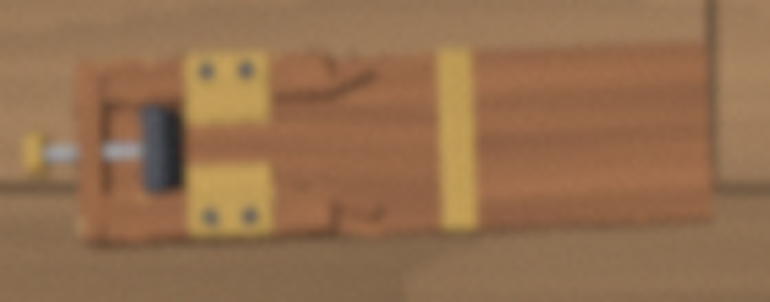

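View pics/s_hold.png

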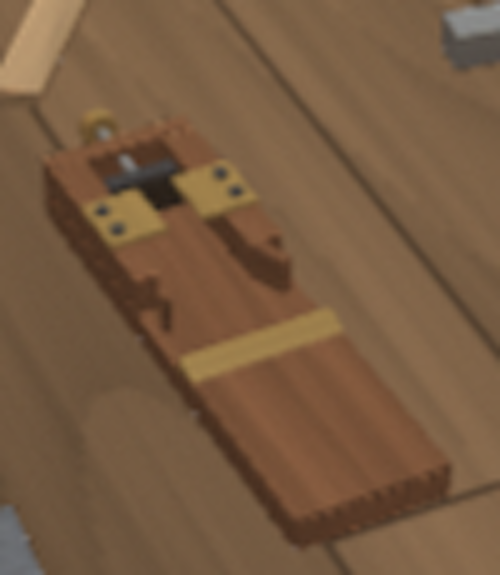

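View pics/s_st.png

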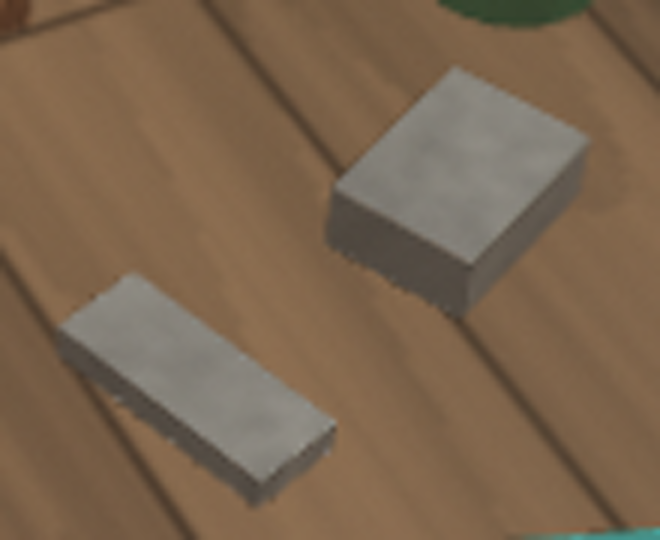

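Top view: the whetstone is the thin slim grey bar at (406,217), ~103×43 mm as imaged. The thick ~88×65 mm block at (392,166) is the oilstone, and purple and turquoise bars are the look-alikes. Holder: lip band near (283,220), keepers near (241,221), pad at (229,222), so its x points left (+y world). Next I measure the holder.

Run:
```python
from h import *
t=viewer.camera("top");s=viewer.camera("side")
def blobs(c,box,lo,hi,amin):
    x,y,w,h=box; hsv=cv2.cvtColor(c["img"],cv2.COLOR_RGB2HSV)
    m=np.zeros(hsv.shape[:2],np.uint8); m[y:y+h,x:x+w]=cv2.inRange(hsv,lo,hi)[y:y+h,x:x+w]
    return [k for k in cv2.findContours(m,cv2.RETR_EXTERNAL,cv2.CHAIN_APPROX_NONE)[0] if cv2.contourArea(k)>amin]
hsv=cv2.cvtColor(t["img"],cv2.COLOR_RGB2HSV); print("lip,wood,bench,pad",hsv[220,283],hsv[215,310],hsv[190,300],hsv[222,229])
for n,c,box in(("top",t,(210,200,90,45)),("side",s,(280,190,60,60))):
    for k in blobs(c,box,(18,110,100),(32,255,255),40):
        r=cv2.minAreaRect(k); b=cv2.boxPoints(r)
        z=.026 if (n=="top" and r[0][0]>270) or (n=="side" and r[0][1]>225) else .042
        P=plane(c,b,z); print(n,np.round(r[0],1),np.round(r[1],1),"z",z,np.round(P[:,:2],4).tolist(),np.round(plane(c,[r[0]],z)[0,:2],4))
for n,c,box in(("top",t,(205,195,130,55)),("side",s,(265,165,100,115))):
    for k in blobs(c,box,(4,110,60),(12,255,255),300):
        r=cv2.minAreaRect(k); P=plane(c,cv2.boxPoints(r),.021); print(n,"wood",np.round(r[0],1),np.round(r[1],1),np.round(P[:,:2],4).tolist())
```

```text
lip,wood,bench,pad [ 20 139 191] [ 12 133 148] [ 15 108 163] [110  21  72]
top [241.  231.2] [12.8 15.1] z 0.042 [[0.5508, 0.1762], [0.5543, 0.1379], [0.5218, 0.1345], [0.5183, 0.1727]] [0.5363 0.1553]
top [282.5 220. ] [32.2  5.7] z 0.026 [[0.6084, 0.0605], [0.609, 0.0457], [0.5258, 0.0416], [0.5251, 0.0563]] [0.5669 0.051 ]
top [241. 210.] [12. 14.] z 0.042 [[0.6061, 0.1742], [0.6061, 0.1384], [0.5752, 0.138], [0.5752, 0.1737]] [0.5906 0.1561]
side [316.6 233.4] [ 5.1 31.9] z 0.026 [[0.5277, 0.0604], [0.6122, 0.0639], [0.6078, 0.0451], [0.5241, 0.042]] [0.5675 0.0528]
side [289.3 208.1] [ 9.7 12.6] z 0.042 [[0.523, 0.1743], [0.5583, 0.1811], [0.5526, 0.1416], [0.518, 0.1354]] [0.5379 0.1579]
side [307.5 202.4] [ 9.2 13.9] z 0.042 [[0.5745, 0.178], [0.6136, 0.1808], [0.6051, 0.1429], [0.5668, 0.1405]] [0.5899 0.1604]
top wood [223.  222.5] [33. 18.] [[0.6041, 0.2293], [0.6041, 0.1825], [0.5183, 0.1811], [0.5183, 0.2277]]
top wood [255.5 221. ] [32. 45.] [[0.6067, 0.18], [0.6066, 0.0633], [0.5235, 0.0627], [0.5235, 0.1786]]
top wood [307.7 219.4] [32.3 41.6] [[0.6091, 0.0417], [0.613, -0.0658], [0.5292, -0.0687], [0.5254, 0.0382]]
side wood [312.9 230.7] [100.8  34.8] [[0.5105, 0.2384], [0.6156, 0.2949], [0.6147, -0.0746], [0.5253, -0.1092]]
```

```bash
cat >> h.py <<'E'
from scipy.spatial.transform import Rotation as Ro
O=np.array([.567,.0593,0]); u=np.array([-.035,.9994,0]); v=np.array([-.9994,-.035,0])  # holder x, y
def H(x,y,z): return O+u*x/1e3+v*y/1e3+np.array([0,0,z/1e3])
def toH(p): d=np.array(p)-O; return np.round([d@u*1e3,d@v*1e3,p[2]*1e3],1)
def plan(target,ydir,deltas=True):
    o=ctrl.get_obs(); R=Ro.from_euler('xyz',o["eef_rot"]).as_matrix()
    x=np.array([0,0,-1.]); y=np.array([*ydir[:2],0.]); y/=np.linalg.norm(y)
    if y@R[:,1]<0: y=-y
    T=np.c_[x,y,np.cross(x,y)]
    rv=Ro.from_matrix(R.T@T).as_rotvec()
    d=np.array(target)-o["ee_pos"]
    print("t",round(float(o["time_s"]),2),"pos",np.round(o["ee_pos"],4),"H",toH(o["ee_pos"]),"F",np.round(o["force"],2),"w",round(float(o["grip_width"])*1e3,1))
    print("rotvec",np.round(rv,4),"shift cur axes mm",np.round(R.T@d*1e3,1),"shift target axes",np.round(T.T@d*1e3,1))
    print("ytool",np.round(R[:,1],3),"ztool",np.round(R[:,2],3),"-> ",np.round(T[:,1],3),np.round(T[:,2],3))
E
python3 - <<'E'
from h import *
s=viewer.camera("side");t=viewer.camera("top")
hsv=cv2.cvtColor(s["img"],cv2.COLOR_RGB2HSV);m=np.zeros((480,640),np.uint8);m[300:350,350:415]=((hsv[...,1]<60)*255)[300:350,350:415]
k=max(cv2.findContours(m,cv2.RETR_EXTERNAL,cv2.CHAIN_APPROX_NONE)[0],key=cv2.contourArea)
# top face corners from crop by eye
top=np.array([[134,273],[336,428],[262,485],[60,328]])/6+[350,260]
P=plane(s,top,.016);print("side stone",np.round(P[:,:2],4).tolist(),P.mean(0),np.linalg.norm(P-np.roll(P,1,0),axis=1))
top=np.array([[338,385],[372,467],[158,538],[125,452]])/6+[365,140]
P=plane(t,top,.016);print("top stone",np.round(P[:,:2],4).tolist(),P.mean(0),np.linalg.norm(P-np.roll(P,1,0),axis=1))
# pad face top edge: top crop x~182,y 105..190
print("pad",[toH(p) for p in plane(t,np.array([[182,108],[182,188]])/5.5+[200,195],.035)])
a=np.radians(108.5); plan([.577,-.267,.15],[np.sin(a),-np.cos(a)])
E
```

```text
side stone [[0.5822, -0.2133], [0.6114, -0.3096], [0.575, -0.3209], [0.5452, -0.2257]] [ 0.57844678 -0.26738351  0.016     ] [0.03900455 0.10066864 0.03806865 0.09972665]
top stone [[0.6098, -0.3087], [0.574, -0.3228], [0.5431, -0.2296], [0.5805, -0.2159]] [ 0.57686695 -0.26926883  0.016     ] [0.0974132  0.03845509 0.09816279 0.03979325]
pad [array([117.3, -16.8,  35. ]), array([118.1,  20.6,  35. ])]
t 0.4 pos [0.1492 0.5293 0.2054] H [484.4 401.1 205.4] F [-0.54 -0.8  -0.42] w 93.8
rotvec [9.731e-01 1.000e-04 2.000e-04] shift cur axes mm [  55.5 -650.3  627.8] shift target axes [ 55.4 153.  890.9]
ytool [ 0.271  0.962 -0.   ] ztool [ 0.962 -0.271 -0.   ] ->  [0.948 0.317 0.   ] [ 0.317 -0.948  0.   ]
```

Call:
play_rows --deltas '[[[0, 0, 0, 0.139, 0, 0, 70], [0, 0, 0, 0.139, 0, 0, 70], [0, 0, 0, 0.139, 0, 0, 70], [0, 0, 0, 0.139, 0, 0, 70], [0, 0, 0, 0.139, 0, 0, 70], [0, 0, 0, 0.139, 0, 0, 70], [0, 0, 0, 0.139, 0, 0, 70]]]'

```text
time_s: 1.1
ee_pos: [0.1493, 0.5293, 0.2054]
eef_rot: [-0.492, 1.571, -1.746]
force: [-0.2, -0.4, -0.7]
grip_width: 0.0697
```

Call:
play_rows --deltas '[[[0, 8, 44, 0, 0, 0, 70], [0, 8, 44, 0, 0, 0, 70], [0, 8, 44, 0, 0, 0, 70], [0, 8, 44, 0, 0, 0, 70], [0, 8, 44, 0, 0, 0, 70], [0, 8, 44, 0, 0, 0, 70], [0, 8, 44, 0, 0, 0, 70], [0, 8, 44, 0, 0, 0, 70], [0, 8, 44, 0, 0, 0, 70], [0, 8, 44, 0, 0, 0, 70]]]'

```text
time_s: 2.1
ee_pos: [0.3653, 0.1358, 0.2058]
eef_rot: [1.489, 1.57, 0.241]
force: [0.8, 0.7, 0.2]
grip_width: 0.0703
```

Call:
play_rows --deltas '[[[5, 8, 44, 0, 0, 0, 70], [5, 8, 44, 0, 0, 0, 70], [5, 8, 44, 0, 0, 0, 70], [5, 8, 44, 0, 0, 0, 70], [5, 8, 44, 0, 0, 0, 70], [5, 8, 44, 0, 0, 0, 70], [5, 8, 44, 0, 0, 0, 70], [5, 8, 44, 0, 0, 0, 70], [5, 8, 44, 0, 0, 0, 70], [0, 0, 0, 0, 0, 0, 70]]]'

```text
time_s: 3.1
ee_pos: [0.5593, -0.2189, 0.1585]
eef_rot: [-2.083, 1.569, 2.949]
force: [-0.1, 0.3, -0.0]
grip_width: 0.0699
```

Run:
```python
from h import *
a=np.radians(107.7); plan([.5777,-.268,.05],[np.sin(a),-np.cos(a)])
```

```text
t 3.1 pos [ 0.5593 -0.2189  0.1585] H [-277.8   17.4  158.5] F [-0.1   0.32 -0.03] w 69.9
rotvec [ 0.0108 -0.0009  0.0016] shift cur axes mm [108.4   2.2  52.5] shift target axes [108.5   2.6  52.4]
ytool [ 0.949  0.314 -0.002] ztool [ 0.314 -0.949 -0.001] ->  [0.953 0.304 0.   ] [ 0.304 -0.953  0.   ]
```

Call:
play_rows --deltas '[[[0, 1, 26, 0.011, -0.001, 0.0015, 70], [22, 1, 26, 0, 0, 0, 70], [28, 0, 0, 0, 0, 0, 70], [28, 0, 0, 0, 0, 0, 70], [28, 0, 0, 0, 0, 0, 70], [0, 0, 0, 0, 0, 0, 70]]]'

```text
time_s: 3.7
ee_pos: [0.5752, -0.2627, 0.0509]
eef_rot: [-2.458, 1.566, 2.566]
force: [0.2, 0.4, -0.4]
grip_width: 0.0701
```

Run:
```python
from h import *
a=np.radians(107.7); plan([.5777,-.268,.003],[np.sin(a),-np.cos(a)])
t=viewer.camera("top");s=viewer.camera("side")
a=t["img"][140:260,340:480];b=s["img"][240:360,320:460]
cv2.imwrite("pics/pre.png",cv2.resize(np.hstack([a,b])[:,:,::-1],None,fx=2.8,fy=2.8,interpolation=cv2.INTER_CUBIC))
```

```text
t 3.7 pos [ 0.5752 -0.2627  0.0509] H [-322.1    3.    50.9] F [ 0.25  0.43 -0.39] w 70.1
rotvec [ 0.0033 -0.0035  0.0028] shift cur axes mm [47.9  0.8  6. ] shift target axes [47.9  0.7  5.8]
ytool [ 0.952  0.307 -0.003] ztool [ 0.307 -0.952 -0.003] ->  [0.953 0.304 0.   ] [ 0.304 -0.953  0.   ]
```

View pics/pre.png

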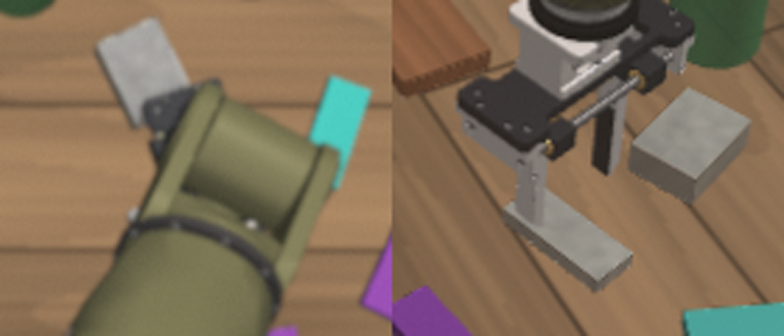

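The side view shows the open fingers straddling the whetstone (crop ~570,240), with the oilstone clear to the right. Next I descend and grip.

Call:
play_rows --deltas '[[[0, 0.7, 6, 0.003, -0.0035, 0.003, 70], [16, 0, 0, 0, 0, 0, 70], [16, 0, 0, 0, 0, 0, 70], [10, 0, 0, 0, 0, 0, 70], [5, 0, 0, 0, 0, 0, 70], [0, 0, 0, 0, 0, 0, 70]]]' --grip_force 20

```text
time_s: 4.4
ee_pos: [0.5794, -0.2694, 0.0064]
eef_rot: [0.801, 1.566, -0.461]
force: [-0.6, -0.3, 0.7]
grip_width: 0.0698
```

Call:
play_rows --deltas '[[[0, 0, 0, 0, 0, 0, 38], [0, 0, 0, 0, 0, 0, 38], [0, 0, 0, 0, 0, 0, 38], [0, 0, 0, 0, 0, 0, 38], [0, 0, 0, 0, 0, 0, 38]]]'

```text
time_s: 4.9
ee_pos: [0.5798, -0.2697, 0.0078]
eef_rot: [0.773, 1.564, -0.489]
force: [-1.5, 0.5, 2.4]
grip_width: 0.0399
```

Run:
```python
from h import *
plan(H(-70,0,80),v)
s=viewer.camera("side")
crop(s,320,240,140,110,5,"pics/grip.png")
```

```text
t 4.9 pos [ 0.5798 -0.2697  0.0078] H [-329.3   -1.3    7.8] F [-1.52  0.46  2.38] w 39.9
rotvec [ 0.274   0.004  -0.0052] shift cur axes mm [ -73.1   69.2 -249.6] shift target axes [ -72.2   -1.3 -259.2]
ytool [0.953 0.304 0.005] ztool [ 0.304 -0.953  0.005] ->  [ 0.999  0.035 -0.   ] [ 0.035 -0.999  0.   ]
```

View pics/grip.png

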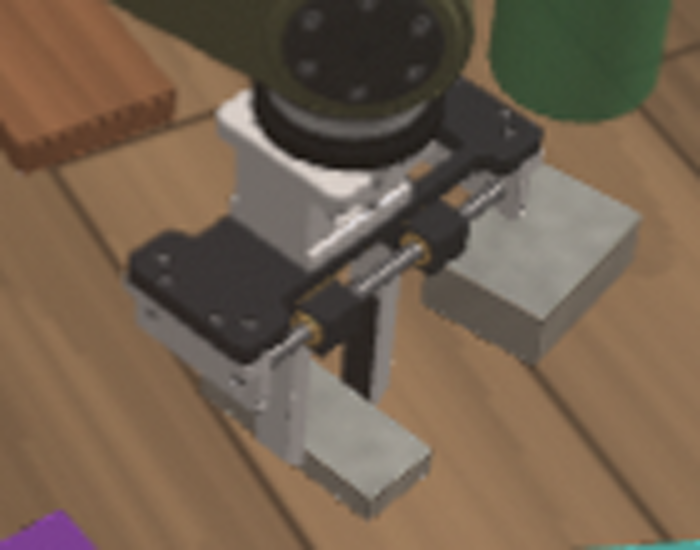

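Gripped: 39.9 mm opening, fingers on the whetstone mid-length (crop ~330,420). Lifting, turning, carrying.

Call:
play_rows --deltas '[[[-10, 0, 0, 0, 0, 0, 36], [-20, 0, 0, 0, 0, 0, 36], [-25, 0, 0, 0, 0, 0, 36], [-18, 0, 0, 0, 0, 0, 36], [0, 0, 0, 0.137, 0.002, -0.003, 36], [0, 0, 0, 0.137, 0.002, -0.003, 36], [0, 0, 0, 0, 0, 0, 36]]]' --grip_force 30

```text
time_s: 5.65
ee_pos: [0.5795, -0.2694, 0.081]
eef_rot: [-1.448, 1.57, -2.986]
force: [-1.1, 0.3, -1.8]
grip_width: 0.0395
```

Call:
play_rows --deltas '[[[0, 0, -20, 0, 0, 0, 36], [0, 0, -35, 0, 0, 0, 36], [0, 0, -35, 0, 0, 0, 36], [0, 0, -35, 0, 0, 0, 36], [0, 0, -35, 0, 0, 0, 36], [0, 0, -35, 0, 0, 0, 36], [0, 0, -35, 0, 0, 0, 36], [0, 0, -20, 0, 0, 0, 36], [0, 0, -9, 0, 0, 0, 36], [0, 0, 0, 0, 0, 0, 36]]]'

```text
time_s: 6.65
ee_pos: [0.5702, -0.0095, 0.0806]
eef_rot: [-1.677, 1.57, 3.074]
force: [0.5, 0.5, -1.7]
grip_width: 0.0393
```

Run:
```python
from h import *
plan(H(-70,0,30),v)
s=viewer.camera("side");t=viewer.camera("top")
crop(s,250,150,160,130,5,"pics/over.png")
crop(t,200,170,180,100,4,"pics/overt.png")
```

```text
t 6.65 pos [ 0.5702 -0.0095  0.0806] H [-68.8  -0.8  80.6] F [ 0.46  0.5  -1.73] w 39.3
rotvec [ 0.0036 -0.0001  0.0008] shift cur axes mm [50.6 -0.7  1.2] shift target axes [50.6 -0.8  1.2]
ytool [ 0.999  0.039 -0.001] ztool [ 0.039 -0.999 -0.   ] ->  [ 0.999  0.035 -0.   ] [ 0.035 -0.999  0.   ]
```

View pics/over.png

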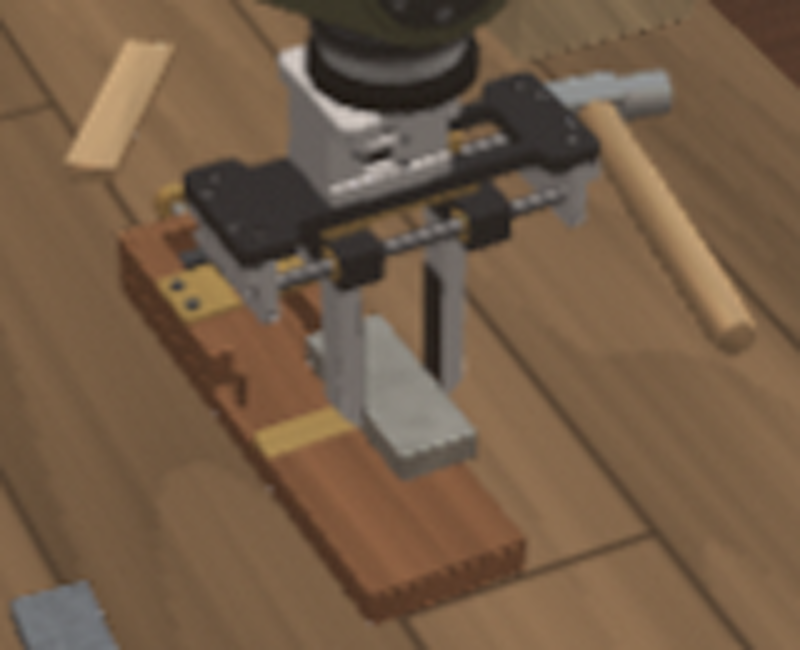

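View pics/overt.png

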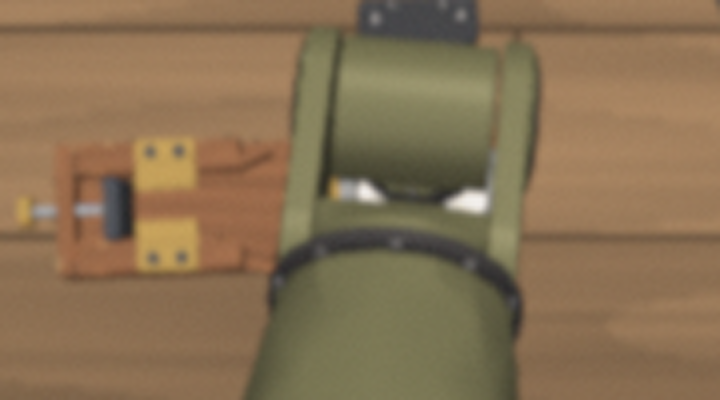

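Run:
```python
from h import *
s=viewer.camera("side")
for q in plane(s,np.array([[475,437],[405,468],[375,318],[312,340]])/5+[250,150],.0888): print(toH(q))
```

```text
[-116.5  -20.1   88.8]
[-121.    18.4   88.8]
[-16.4 -19.2  88.8]
[-17.6  15.3  88.8]
```

Call:
play_rows --deltas '[[[10, -0.7, 3, 0.0036, 0, 0, 36], [20, 0, 0, 0, 0, 0, 36], [12, 0, 0, 0, 0, 0, 36], [5, 0, 0, 0, 0, 0, 36], [2, 0, 0, 0, 0, 0, 36], [1, 0, 0, 0, 0, 0, 36], [0, 0, 0, 0, 0, 0, 36]]]'

```text
time_s: 7.5
ee_pos: [0.57, -0.0136, 0.0309]
eef_rot: [-1.398, 1.571, -2.937]
force: [0.3, 0.3, -1.1]
grip_width: 0.0396
```

Run:
```python
from h import *
plan(H(-73,0,30),v)
s=viewer.camera("side")
crop(s,250,150,160,130,5,"pics/over2.png")
```

```text
t 7.5 pos [ 0.57   -0.0136  0.0309] H [-73.   -0.4  30.9] F [ 0.29  0.29 -1.11] w 39.6
rotvec [-0.0036  0.      0.0002] shift cur axes mm [ 0.9 -0.4  0. ] shift target axes [ 0.9 -0.4  0. ]
ytool [ 1.     0.031 -0.   ] ztool [ 0.031 -1.     0.   ] ->  [ 0.999  0.035 -0.   ] [ 0.035 -0.999  0.   ]
```

View pics/over2.png

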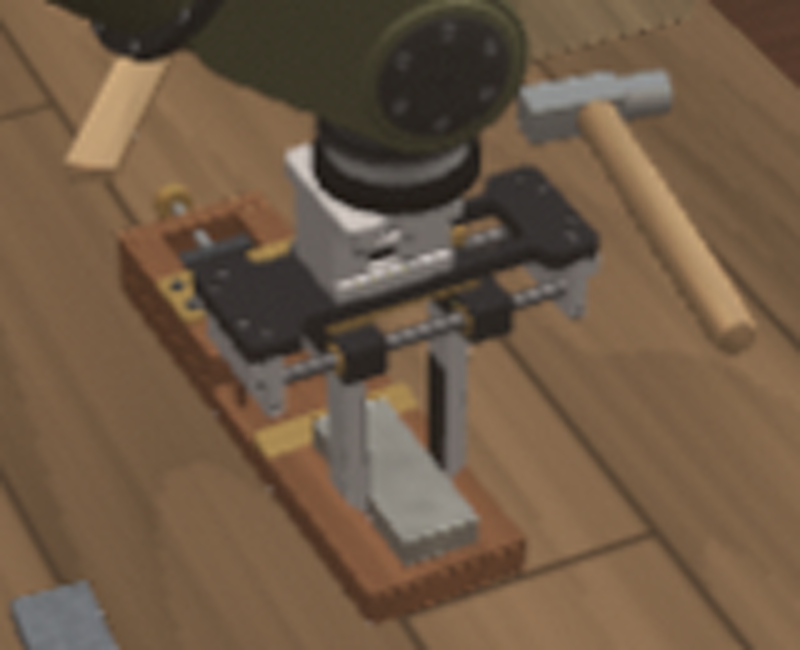

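Call:
play_rows --deltas '[[[1, 0, 0, -0.003, 0, 0, 36], [1, 0, 0, 0, 0, 0, 36], [0, 0, 0, 0, 0, 0, 36]]]'

```text
time_s: 7.85
ee_pos: [0.5699, -0.0136, 0.0288]
eef_rot: [-1.522, 1.57, -3.059]
force: [-1.0, 0.4, 2.4]
grip_width: 0.0393
```

Run:
```python
from h import *
plan(H(-73,0,30),v)
s=viewer.camera("side")
for q in plane(s,np.array([[476,520],[404,562],[375,400],[313,425]])/5+[250,150],.037): print(toH(q))
```

```text
t 7.85 pos [ 0.5699 -0.0136  0.0288] H [-72.9  -0.3  28.8] F [-0.96  0.35  2.42] w 39.3
rotvec [-0.0005  0.      0.0004] shift cur axes mm [-1.2 -0.3  0.1] shift target axes [-1.2 -0.3  0.1]
ytool [ 0.999  0.034 -0.   ] ztool [ 0.034 -0.999  0.   ] ->  [ 0.999  0.035 -0.   ] [ 0.035 -0.999  0.   ]
[-116.8  -21.3   37. ]
[-127.1   22.2   37. ]
[-16.  -18.9  37. ]
[-19.   16.7  37. ]
```

Call:
play_rows --deltas '[[[0, 0, 0, 0, 0, 0, 44], [0, 0, 0, 0, 0, 0, 54], [0, 0, 0, 0, 0, 0, 60], [-10, 0, 0, 0, 0, 0, 60], [-20, 0, 0, 0, 0, 0, 60], [-10, 0, 40, 0, 0, 0, 40], [0, 0, 40, 0, 0, 0, 10], [0, 0, 10, 0, 0, 0, 10], [0, 0, 0, 0, 0, 0, 10]]]' --grip_force 20

```text
time_s: 8.8
ee_pos: [0.5728, -0.1046, 0.0689]
eef_rot: [-1.514, 1.57, -3.053]
force: [0.2, 0.5, -0.1]
grip_width: 0.0315
```

Run:
```python
from h import *
plan(H(-145,0,28),v)
s=viewer.camera("side");t=viewer.camera("top")
crop(s,250,150,160,130,5,"pics/rel.png")
crop(t,200,170,180,100,4,"pics/relt.png")
```

```text
t 8.8 pos [ 0.5728 -0.1046  0.0689] H [-1.64e+02 -1.00e-01  6.89e+01] F [ 0.16  0.52 -0.08] w 31.5
rotvec [-0.0028  0.      0.0006] shift cur axes mm [ 40.9  -0.1 -19. ] shift target axes [ 40.9  -0.1 -19. ]
ytool [ 0.999  0.032 -0.001] ztool [ 0.032 -0.999  0.   ] ->  [ 0.999  0.035 -0.   ] [ 0.035 -0.999  0.   ]
```

View pics/rel.png

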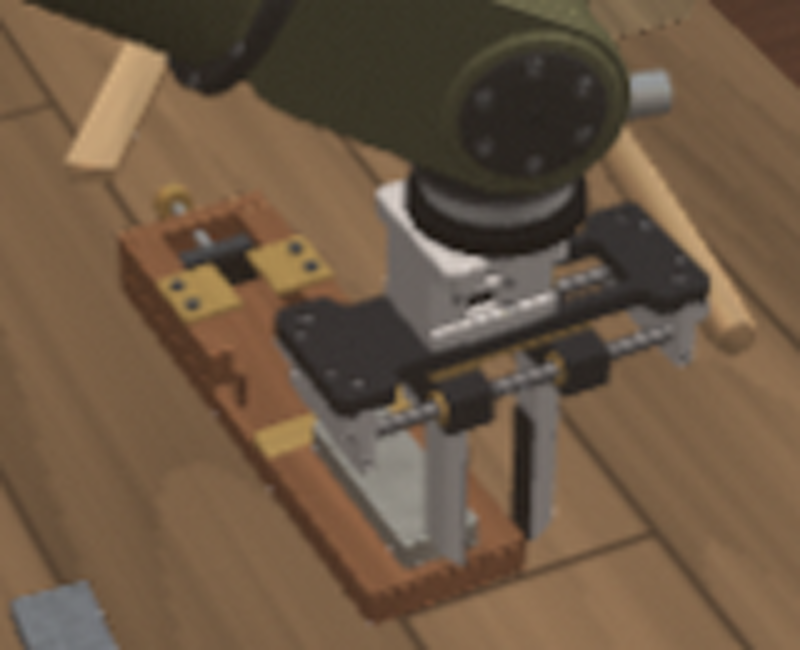

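View pics/relt.png

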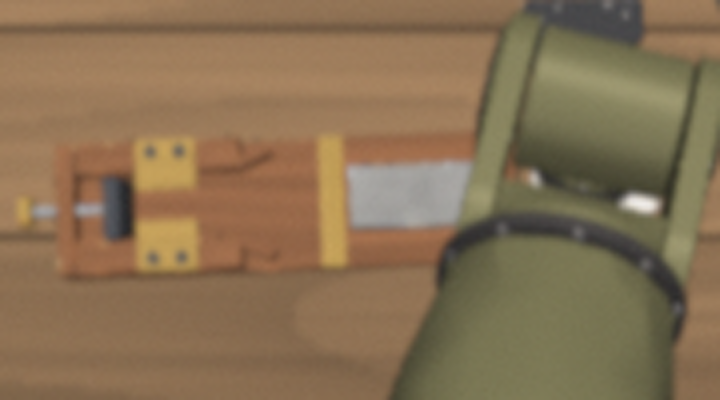

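Top view: the stone lies centred and aligned on the ledge, nose at (287,219) just before the brass band. Next I drop the nearly closed fingers behind its tail.

Call:
play_rows --deltas '[[[0, 0, -12, -0.003, 0, 0, 10], [10, 0, 0, 0, 0, 0, 10], [15, 0, 0, 0, 0, 0, 10], [12, 0, 0, 0, 0, 0, 10], [4, 0, 0, 0, 0, 0, 10], [0, 0, 0, 0, 0, 0, 10]]]'

```text
time_s: 9.5
ee_pos: [0.5719, -0.0915, 0.0264]
eef_rot: [-1.75, 1.568, 3.0]
force: [-0.5, 0.3, -0.3]
grip_width: 0.0099
```

Call:
play_rows --deltas '[[[0, 0, -5, 0, 0, 0, 10], [0, 0, -5, 0, 0, 0, 10], [0, 0, -4, 0, 0, 0, 10], [0, 0, -3, 0, 0, 0, 10], [0, 0, -3, 0, 0, 0, 10]]]'

```text
time_s: 10.0
ee_pos: [0.5717, -0.0712, 0.0277]
eef_rot: [-1.516, 1.57, -3.049]
force: [-0.3, -0.2, 0.6]
grip_width: 0.0099
```

Run:
```python
from h import *
plan(H(-130,0,28),v)
s=viewer.camera("side");t=viewer.camera("top")
crop(s,250,150,160,130,5,"pics/p1.png")
```

```text
t 10.0 pos [ 0.5717 -0.0712  0.0277] H [-1.306e+02 -1.000e-01  2.770e+01] F [-0.26 -0.15  0.6 ] w 9.9
rotvec [0.0026 0.     0.0006] shift cur axes mm [-0.3 -0.1 -0.6] shift target axes [-0.3 -0.1 -0.6]
ytool [ 0.999  0.038 -0.001] ztool [ 0.038 -0.999  0.   ] ->  [ 0.999  0.035 -0.   ] [ 0.035 -0.999  0.   ]
```

View pics/p1.png

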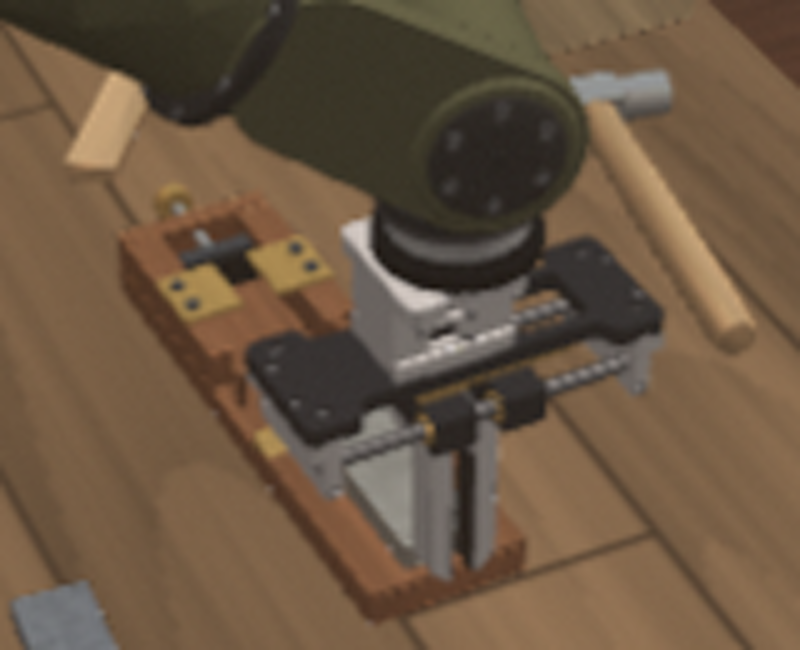

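Fingers stand at the tail. Pushing in short strokes, watching force.

Call:
play_rows --deltas '[[[-1, 0, -2, 0.002, 0, 0, 10], [0, 0, -3, 0, 0, 0, 10], [0, 0, -3, 0, 0, 0, 10], [0, 0, -3, 0, 0, 0, 10], [0, 0, -3, 0, 0, 0, 10], [0, 0, -3, 0, 0, 0, 10], [0, 0, -3, 0, 0, 0, 10], [0, 0, -3, 0, 0, 0, 10]]]'

```text
time_s: 10.9
ee_pos: [0.5708, -0.0483, 0.0285]
eef_rot: [-1.662, 1.57, 3.086]
force: [-0.7, -2.3, 1.0]
grip_width: 0.01
```

Call:
play_rows --deltas '[[[0, 0, -3, 0, 0, 0, 10], [0, 0, -3, 0, 0, 0, 10], [0, 0, -3, 0, 0, 0, 10], [0, 0, -3, 0, 0, 0, 10], [0, 0, -3, 0, 0, 0, 10], [0, 0, -3, 0, 0, 0, 10]]]'

```text
time_s: 11.5
ee_pos: [0.5702, -0.0303, 0.0285]
eef_rot: [-1.603, 1.57, -3.139]
force: [-0.9, -2.9, 2.3]
grip_width: 0.0102
```

Run:
```python
from h import *
plan(H(-60,0,28.5),v)
s=viewer.camera("side");t=viewer.camera("top")
crop(s,250,150,130,100,5,"pics/p2.png")
crop(t,200,170,180,100,4,"pics/p2t.png")
```

```text
t 11.5 pos [ 0.5702 -0.0303  0.0285] H [-89.7  -0.1  28.5] F [-0.86 -2.88  2.34] w 10.2
rotvec [ 0.0004 -0.      0.0009] shift cur axes mm [ -0.   -0.  -29.7] shift target axes [ -0.   -0.1 -29.7]
ytool [ 0.999  0.035 -0.001] ztool [ 0.035 -0.999 -0.   ] ->  [ 0.999  0.035 -0.   ] [ 0.035 -0.999  0.   ]
```

View pics/p2.png

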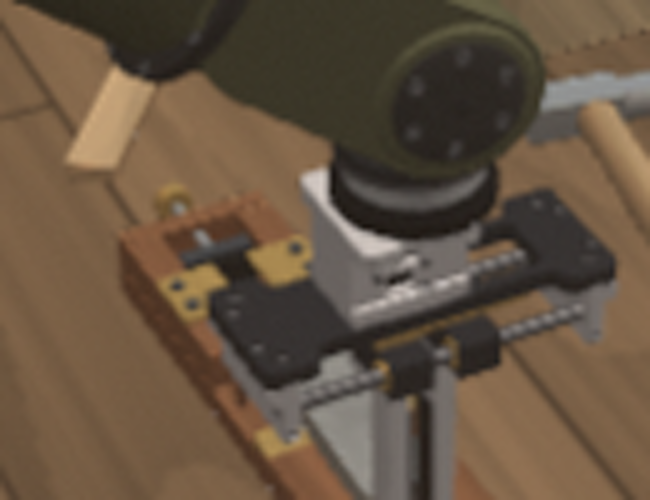

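View pics/p2t.png

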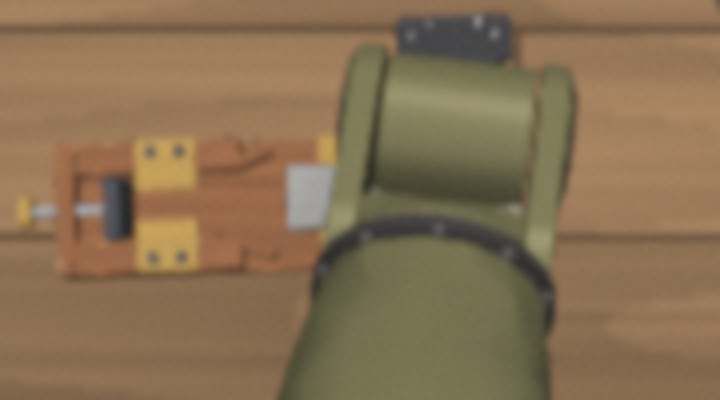

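Top view: nose at (272,219), ~19 mm past the lip, centred (tail = TCP + 8 mm). Pushing resistance is ~3 N, as expected.

Call:
play_rows --deltas '[[[0, 0, -3, 0, 0, 0, 10], [0, 0, -3, 0, 0, 0, 10], [0, 0, -3, 0, 0, 0, 10], [0, 0, -3, 0, 0, 0, 10], [0, 0, -3, 0, 0, 0, 10], [0, 0, -3, 0, 0, 0, 10], [0, 0, -3, 0, 0, 0, 10]]]'

```text
time_s: 12.3
ee_pos: [0.5694, -0.0093, 0.0285]
eef_rot: [-1.612, 1.57, 3.136]
force: [-0.0, -1.5, 0.1]
grip_width: 0.0099
```

Call:
play_rows --deltas '[[[0, 0, -3, 0, 0, 0, 10], [0, 0, -3, 0, 0, 0, 10], [0, 0, -3, 0, 0, 0, 10], [0, 0, -3, 0, 0, 0, 10], [0, 0, -3, 0, 0, 0, 10], [0, 0, -3, 0, 0, 0, 10], [0, 0, -3, 0, 0, 0, 10]]]'

```text
time_s: 13.0
ee_pos: [0.5688, 0.0115, 0.0286]
eef_rot: [-1.369, 1.57, -2.905]
force: [0.2, -2.6, 2.0]
grip_width: 0.0098
```

Run:
```python
from h import *
plan(H(-60,0,28.5),v)
s=viewer.camera("side");t=viewer.camera("top")
crop(s,250,150,130,100,5,"pics/p3.png")
crop(t,200,170,180,100,4,"pics/p3t.png")
```

```text
t 13.0 pos [0.5688 0.0115 0.0286] H [-47.8  -0.1  28.6] F [ 0.17 -2.58  1.97] w 9.8
rotvec [0.0003 0.0001 0.0007] shift cur axes mm [ 0.1 -0.1 12.2] shift target axes [ 0.1 -0.1 12.2]
ytool [ 0.999  0.035 -0.001] ztool [ 0.035 -0.999  0.   ] ->  [ 0.999  0.035 -0.   ] [ 0.035 -0.999  0.   ]
```

View pics/p3.png

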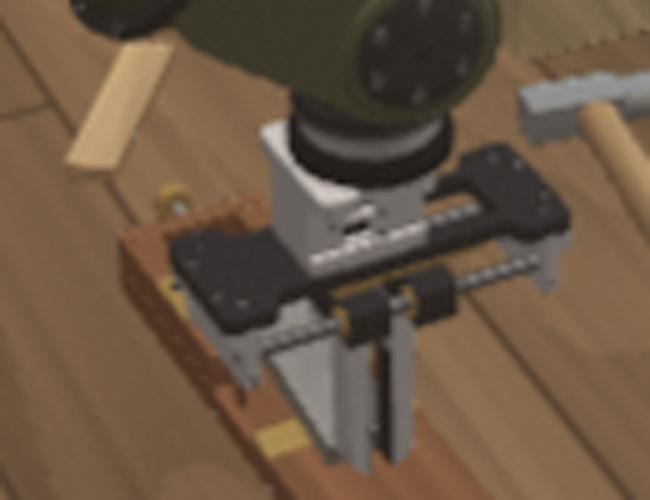

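View pics/p3t.png

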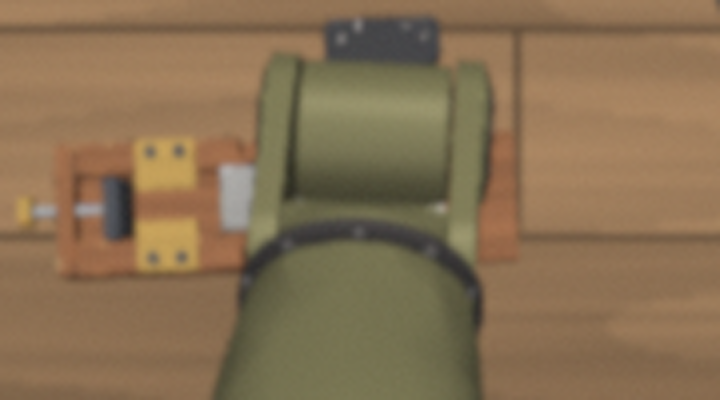

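Call:
play_rows --deltas '[[[0, 0, -3, 0, 0, 0, 10], [0, 0, -3, 0, 0, 0, 10], [0, 0, 3, 0, 0, 0, 10], [0, 0, 5, 0, 0, 0, 10], [0, 0, 4, 0, 0, 0, 10], [0, 0, 0, 0, 0, 0, 10], [0, 0, 0, 0, 0, 0, 10]]]'

```text
time_s: 13.8
ee_pos: [0.5689, 0.0051, 0.0285]
eef_rot: [-1.641, 1.57, 3.106]
force: [0.5, -0.3, -0.3]
grip_width: 0.0101
```

Run:
```python
from h import *
plan(H(-60,0,28.5),v)
s=viewer.camera("side");t=viewer.camera("top")
crop(s,250,150,130,100,5,"pics/p4.png")
crop(t,200,170,180,100,4,"pics/p4t.png")
```

```text
t 13.8 pos [0.5689 0.0051 0.0285] H [-54.2  -0.   28.5] F [ 0.47 -0.26 -0.27] w 10.1
rotvec [-0.0001 -0.0001  0.001 ] shift cur axes mm [-0.  -0.   5.8] shift target axes [-0.  -0.   5.8]
ytool [ 0.999  0.035 -0.001] ztool [ 0.035 -0.999 -0.   ] ->  [ 0.999  0.035 -0.   ] [ 0.035 -0.999  0.   ]
```

View pics/p4.png

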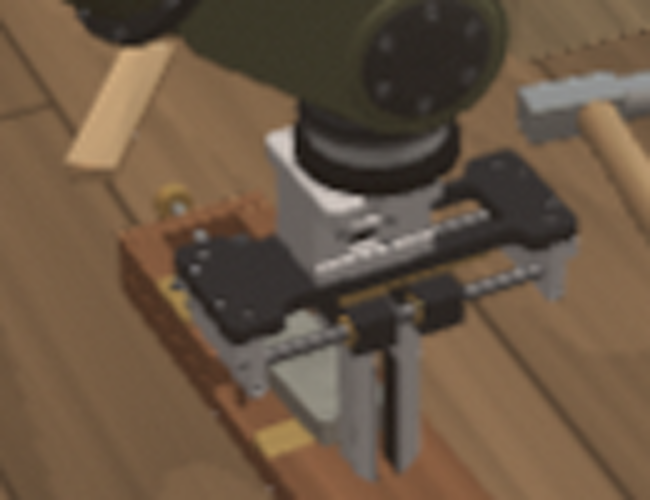

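View pics/p4t.png

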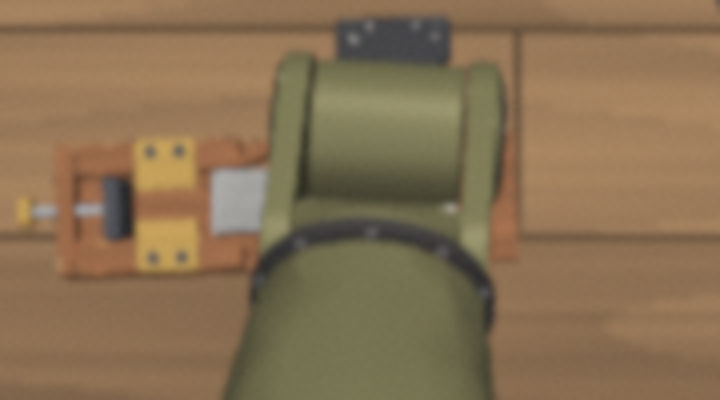

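Eased back: contact force gone, and the tail now stands tilted up (nose dropped). Pushing on under the keepers gently.

Call:
play_rows --deltas '[[[0, 0, -3, 0, 0, 0, 10], [0, 0, -3, 0, 0, 0, 10], [0, 0, -3, 0, 0, 0, 10], [0, 0, -3, 0, 0, 0, 10], [0, 0, -2, 0, 0, 0, 10], [0, 0, -2, 0, 0, 0, 10]]]'

```text
time_s: 14.5
ee_pos: [0.5683, 0.0215, 0.0284]
eef_rot: [-1.537, 1.57, -3.072]
force: [-0.1, -0.7, -0.5]
grip_width: 0.0103
```

Call:
play_rows --deltas '[[[0, 0, -2, 0, 0, 0, 10], [0, 0, -2, 0, 0, 0, 10], [0, 0, -2, 0, 0, 0, 10], [0, 0, -2, 0, 0, 0, 10]]]'

```text
time_s: 14.9
ee_pos: [0.5681, 0.0295, 0.0285]
eef_rot: [-1.605, 1.57, -3.14]
force: [-1.0, -0.4, -0.1]
grip_width: 0.0101
```

Run:
```python
from h import *
plan(H(-60,0,28.5),v)
s=viewer.camera("side");t=viewer.camera("top")
crop(s,250,150,130,100,5,"pics/p5.png")
crop(t,200,170,180,100,4,"pics/p5t.png")
```

```text
t 14.9 pos [0.5681 0.0295 0.0285] H [-29.8  -0.   28.5] F [-1.01 -0.37 -0.14] w 10.1
rotvec [ 0.0004 -0.      0.0009] shift cur axes mm [-0.  -0.  30.2] shift target axes [-0.  -0.  30.2]
ytool [ 0.999  0.035 -0.001] ztool [ 0.035 -0.999 -0.   ] ->  [ 0.999  0.035 -0.   ] [ 0.035 -0.999  0.   ]
```

View pics/p5.png

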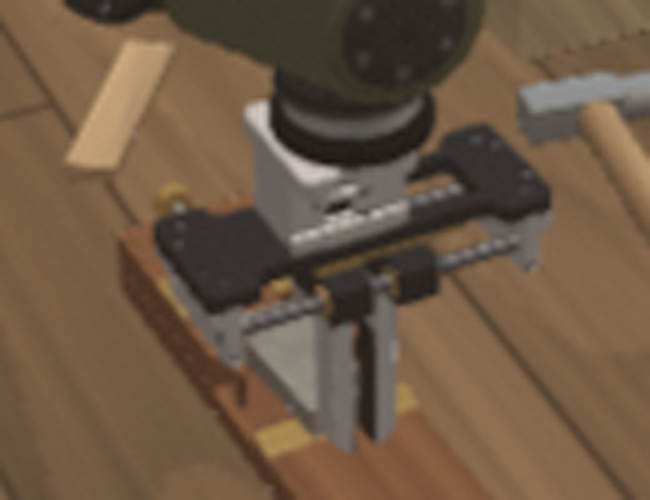

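View pics/p5t.png

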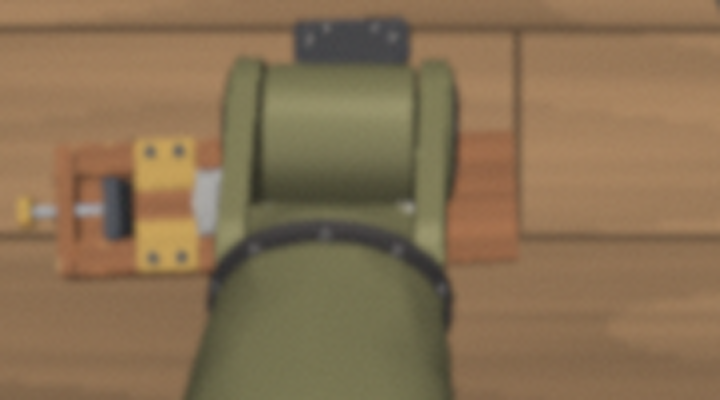

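Top view: nose at (248,220), right at the keeper edge, with the push force under 1 N.

Call:
play_rows --deltas '[[[0, 0, -2, 0, 0, 0, 10], [0, 0, -2, 0, 0, 0, 10], [0, 0, -2, 0, 0, 0, 10]]]'

```text
time_s: 15.3
ee_pos: [0.5678, 0.0355, 0.0285]
eef_rot: [-1.577, 1.57, -3.112]
force: [0.3, -1.4, -0.4]
grip_width: 0.0099
```

Run:
```python
from h import *
plan(H(-60,0,28.5),v)
t=viewer.camera("top")
crop(t,205,190,70,60,10,"pics/p6t.png")
```

```text
t 15.3 pos [0.5678 0.0355 0.0285] H [-23.8  -0.   28.5] F [ 0.29 -1.41 -0.41] w 9.9
rotvec [ 0.0003 -0.      0.001 ] shift cur axes mm [-0.  -0.  36.2] shift target axes [-0.  -0.  36.2]
ytool [ 0.999  0.035 -0.001] ztool [ 0.035 -0.999 -0.   ] ->  [ 0.999  0.035 -0.   ] [ 0.035 -0.999  0.   ]
```

View pics/p6t.png

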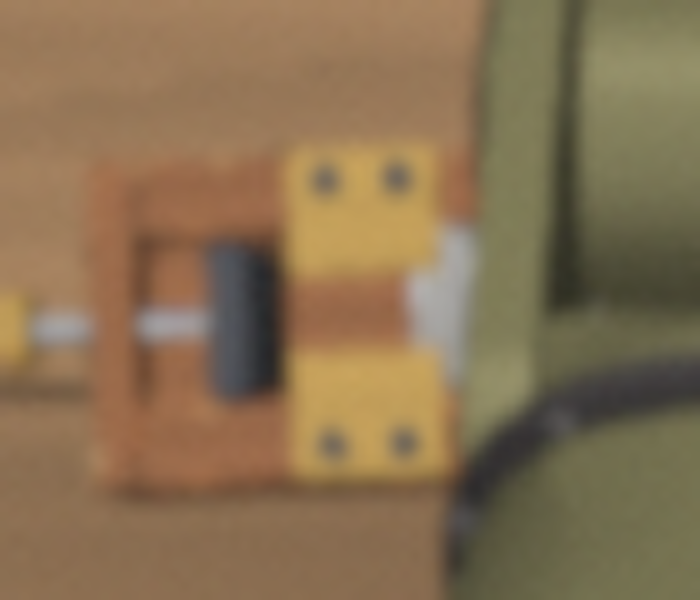

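Enlarged: in the slot the nose (x≈410) has passed the keeper edge (x≈440), so it is underneath. I push until the tail clears the lip, then ease back to let it drop.

Call:
play_rows --deltas '[[[0, 0, -2, 0, 0, 0, 10], [0, 0, -2, 0, 0, 0, 10], [0, 0, -2, 0, 0, 0, 10], [0, 0, -2, 0, 0, 0, 10], [0, 0, -2, 0, 0, 0, 10]]]'

```text
time_s: 15.85
ee_pos: [0.5675, 0.0456, 0.0285]
eef_rot: [-1.622, 1.57, 3.126]
force: [0.6, -0.5, -0.7]
grip_width: 0.0102
```

Call:
play_rows --deltas '[[[0, 0, -2, 0, 0, 0, 10], [0, 0, -2, 0, 0, 0, 10], [0, 0, -2, 0, 0, 0, 10], [0, 0, -2, 0, 0, 0, 10]]]'

```text
time_s: 16.25
ee_pos: [0.5672, 0.0535, 0.0285]
eef_rot: [-1.55, 1.57, -3.086]
force: [-0.6, -0.8, -0.5]
grip_width: 0.01
```

Run:
```python
from h import *
plan(H(-60,0,28.5),v)
s=viewer.camera("side");t=viewer.camera("top")
a=cv2.resize(t["img"][190:250,205:285],None,fx=5,fy=5,interpolation=2);b=cv2.resize(s["img"][190:250,280:360],None,fx=5,fy=5,interpolation=2)
cv2.imwrite("pics/p7.png",np.hstack([a,b])[:,:,::-1])
```

```text
t 16.25 pos [0.5672 0.0535 0.0285] H [-5.8 -0.  28.5] F [-0.57 -0.78 -0.49] w 10.0
rotvec [0.0004 0.     0.0009] shift cur axes mm [ 0.  -0.  54.2] shift target axes [ 0.  -0.  54.2]
ytool [ 0.999  0.035 -0.001] ztool [ 0.035 -0.999  0.   ] ->  [ 0.999  0.035 -0.   ] [ 0.035 -0.999  0.   ]
```

View pics/p7.png

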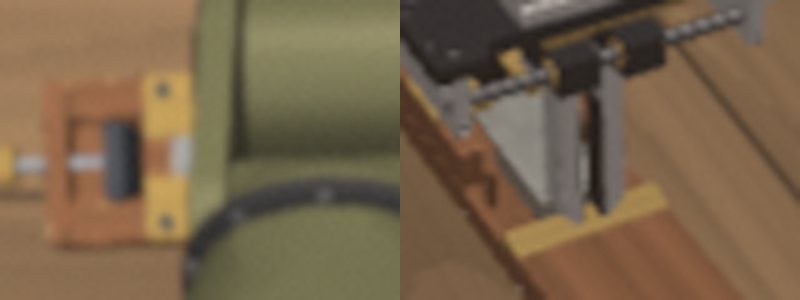

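Call:
play_rows --deltas '[[[0, 0, -2, 0, 0, 0, 10], [0, 0, -2, 0, 0, 0, 10], [0, 0, 0, 0, 0, 0, 10], [0, 0, 3, 0, 0, 0, 10], [0, 0, 3, 0, 0, 0, 10], [0, 0, 0, 0, 0, 0, 10], [0, 0, 0, 0, 0, 0, 10]]]'

```text
time_s: 17.05
ee_pos: [0.5673, 0.0512, 0.0285]
eef_rot: [-1.68, 1.57, 3.067]
force: [-0.5, -0.8, 0.2]
grip_width: 0.0103
```

Run:
```python
from h import *
plan(H(-60,0,28.5),v)
s=viewer.camera("side");t=viewer.camera("top")
a=cv2.resize(t["img"][190:250,205:285],None,fx=5,fy=5,interpolation=2);b=cv2.resize(s["img"][190:250,280:360],None,fx=5,fy=5,interpolation=2)
cv2.imwrite("pics/p8.png",np.hstack([a,b])[:,:,::-1])
```

```text
t 17.05 pos [0.5673 0.0512 0.0285] H [-8.1 -0.  28.5] F [-0.46 -0.77  0.18] w 10.3
rotvec [ 0.     -0.0001  0.0009] shift cur axes mm [ 0.  -0.  51.9] shift target axes [ 0.  -0.  51.9]
ytool [ 0.999  0.035 -0.001] ztool [ 0.035 -0.999 -0.   ] ->  [ 0.999  0.035 -0.   ] [ 0.035 -0.999  0.   ]
```

View pics/p8.png

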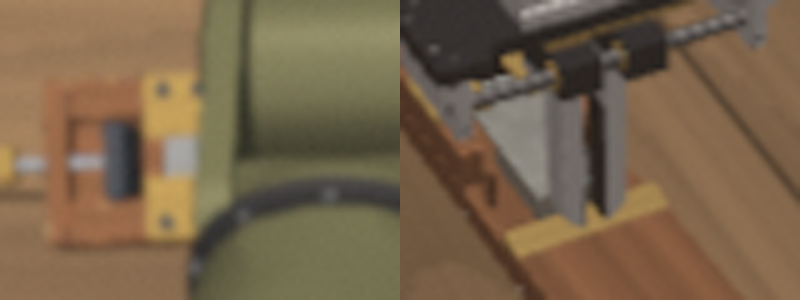

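Call:
play_rows --deltas '[[[0, 0, -3, 0, 0, 0, 10], [0, 0, -3, 0, 0, 0, 10], [0, 0, -2, 0, 0, 0, 10], [0, 0, -2, 0, 0, 0, 10], [0, 0, -2, 0, 0, 0, 10], [0, 0, 0, 0, 0, 0, 10]]]'

```text
time_s: 17.75
ee_pos: [0.5668, 0.0636, 0.0285]
eef_rot: [-1.68, 1.57, 3.069]
force: [-0.3, -0.5, -0.4]
grip_width: 0.0099
```

Run:
```python
from h import *
plan(H(-60,0,28.5),v)
s=viewer.camera("side");t=viewer.camera("top")
a=cv2.resize(t["img"][190:250,205:285],None,fx=5,fy=5,interpolation=2);b=cv2.resize(s["img"][190:250,280:360],None,fx=5,fy=5,interpolation=2)
cv2.imwrite("pics/p9.png",np.hstack([a,b])[:,:,::-1])
```

```text
t 17.75 pos [0.5668 0.0636 0.0285] H [ 4.3  0.  28.5] F [-0.35 -0.55 -0.43] w 9.9
rotvec [ 0.0007 -0.0001  0.0009] shift cur axes mm [-0.  -0.  64.3] shift target axes [-0.   0.  64.3]
ytool [ 0.999  0.036 -0.001] ztool [ 0.036 -0.999 -0.   ] ->  [ 0.999  0.035 -0.   ] [ 0.035 -0.999  0.   ]
```

View pics/p9.png

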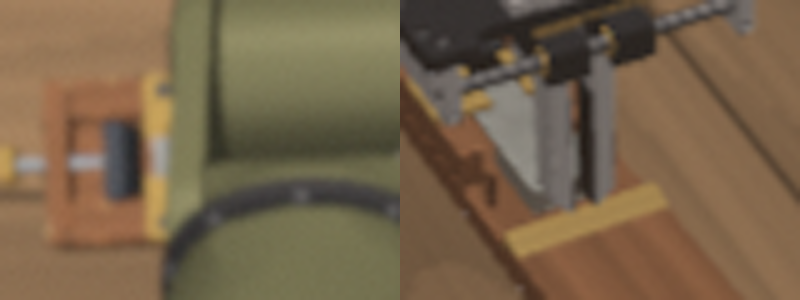

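Stone moves freely at ~0.5 N, nose ~113 mm along, and the pad is near. Creeping in.

Call:
play_rows --deltas '[[[0, 0, -1, 0, 0, 0, 10], [0, 0, -1, 0, 0, 0, 10], [0, 0, -1, 0, 0, 0, 10], [0, 0, 0, 0, 0, 0, 10]]]'

```text
time_s: 18.25
ee_pos: [0.5668, 0.0665, 0.0285]
eef_rot: [-1.666, 1.57, 3.082]
force: [-0.3, 0.1, 0.7]
grip_width: 0.0101
```

Call:
play_rows --deltas '[[[0, 0, -1, 0, 0, 0, 10], [0, 0, 0, 0, 0, 0, 10]]]'

```text
time_s: 18.45
ee_pos: [0.5667, 0.0675, 0.0285]
eef_rot: [-1.644, 1.57, 3.104]
force: [-0.1, -0.2, -0.6]
grip_width: 0.0101
```

Call:
play_rows --deltas '[[[0, 0, -1, 0, 0, 0, 10], [0, 0, -0.5, 0, 0, 0, 10], [0, 0, 0, 0, 0, 0, 10]]]'

```text
time_s: 18.75
ee_pos: [0.5667, 0.0689, 0.0285]
eef_rot: [-1.649, 1.57, 3.099]
force: [1.2, -1.3, -1.2]
grip_width: 0.0101
```

Run:
```python
from h import *
plan(H(-60,0,28.5),v)
t=viewer.camera("top");s=viewer.camera("side")
a=cv2.resize(t["img"][190:250,205:285],None,fx=5,fy=5,interpolation=2);b=cv2.resize(s["img"][190:250,280:360],None,fx=5,fy=5,interpolation=2)
cv2.imwrite("pics/p10.png",np.hstack([a,b])[:,:,::-1])
```

```text
t 18.75 pos [0.5667 0.0689 0.0285] H [ 9.6 -0.  28.5] F [ 1.16 -1.3  -1.18] w 10.1
rotvec [ 0.0004 -0.0001  0.0009] shift cur axes mm [-0.  -0.  69.6] shift target axes [-0.  -0.  69.6]
ytool [ 0.999  0.035 -0.001] ztool [ 0.035 -0.999 -0.   ] ->  [ 0.999  0.035 -0.   ] [ 0.035 -0.999  0.   ]
```

View pics/p10.png

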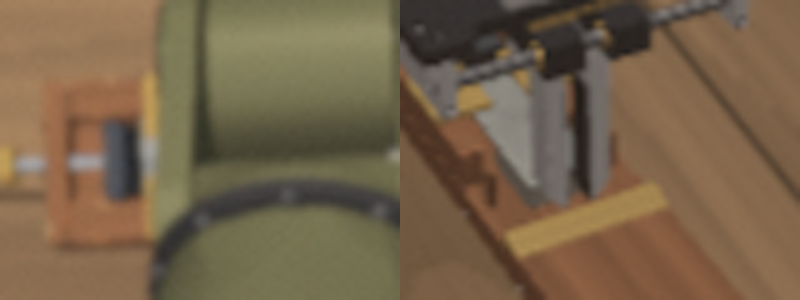

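Call:
play_rows --deltas '[[[0, 0, -0.5, 0, 0, 0, 10], [0, 0, -0.5, 0, 0, 0, 10], [0, 0, 0, 0, 0, 0, 10]]]'

```text
time_s: 19.15
ee_pos: [0.5666, 0.0699, 0.0285]
eef_rot: [-1.615, 1.57, 3.133]
force: [0.2, -1.2, -0.2]
grip_width: 0.01
```

Call:
play_rows --deltas '[[[0, 0, -0.5, 0, 0, 0, 10], [0, 0, -0.5, 0, 0, 0, 10], [0, 0, 0, 0, 0, 0, 10]]]'

```text
time_s: 19.45
ee_pos: [0.5666, 0.0707, 0.0285]
eef_rot: [-1.366, 1.57, -2.902]
force: [0.3, -2.8, 0.6]
grip_width: 0.0103
```

Call:
play_rows --deltas '[[[0, 0, -0.4, 0, 0, 0, 10], [0, 0, 0, 0, 0, 0, 10], [0, 0, 0, 0, 0, 0, 10]]]'

```text
time_s: 19.75
ee_pos: [0.5667, 0.0711, 0.0285]
eef_rot: [-1.297, 1.57, -2.832]
force: [0.7, -4.5, -0.3]
grip_width: 0.01
```

Call:
play_rows --deltas '[[[0, 0, -0.5, 0, 0, 0, 10], [0, 0, 0, 0, 0, 0, 10], [0, 0, 0, 0, 0, 0, 10]]]'

```text
time_s: 20.05
ee_pos: [0.5666, 0.0715, 0.0285]
eef_rot: [-1.186, 1.57, -2.722]
force: [1.5, -5.6, -0.0]
grip_width: 0.01
```

Call:
play_rows --deltas '[[[0, 0, -0.5, 0, 0, 0, 10], [0, 0, 0, 0, 0, 0, 10], [0, 0, 0, 0, 0, 0, 10], [0, 0, 0, 0, 0, 0, 10]]]'

```text
time_s: 20.45
ee_pos: [0.5667, 0.0718, 0.0285]
eef_rot: [-0.859, 1.57, -2.394]
force: [1.2, -7.1, -0.9]
grip_width: 0.0099
```

Run:
```python
from h import *
for i in range(3):
    plan(H(-60,0,28.5),v); viewer.camera("top")
```

```text
t 20.45 pos [0.5667 0.0718 0.0285] H [12.5 -0.1 28.5] F [ 1.19 -7.07 -0.88] w 9.9
rotvec [0.0003 0.0006 0.0007] shift cur axes mm [ 0.1 -0.1 72.5] shift target axes [ 0.  -0.1 72.5]
ytool [ 0.999  0.035 -0.001] ztool [ 0.035 -0.999  0.001] ->  [ 0.999  0.035 -0.   ] [ 0.035 -0.999  0.   ]
t 20.5 pos [0.5667 0.0718 0.0285] H [12.5 -0.1 28.5] F [ 0.91 -7.22 -0.83] w 10.3
rotvec [0.0003 0.0006 0.0007] shift cur axes mm [ 0.1 -0.1 72.5] shift target axes [ 0.  -0.1 72.5]
ytool [ 0.999  0.035 -0.001] ztool [ 0.035 -0.999  0.001] ->  [ 0.999  0.035 -0.   ] [ 0.035 -0.999  0.   ]
t 20.55 pos [0.5666 0.0718 0.0285] H [12.5 -0.1 28.5] F [ 2.07 -6.67 -0.02] w 10.1
rotvec [0.0003 0.0006 0.0008] shift cur axes mm [ 0.  -0.1 72.5] shift target axes [-0.  -0.1 72.5]
ytool [ 0.999  0.035 -0.001] ztool [ 0.035 -0.999  0.001] ->  [ 0.999  0.035 -0.   ] [ 0.035 -0.999  0.   ]
```

Call:
play_rows --deltas '[[[0, 0, -0.5, 0, 0, 0, 10], [0, 0, 0, 0, 0, 0, 10], [0, 0, 0, 0, 0, 0, 10], [0, 0, 0, 0, 0, 0, 10]]]'

```text
time_s: 21.0
ee_pos: [0.5667, 0.0721, 0.0285]
eef_rot: [-0.64, 1.57, -2.176]
force: [1.3, -9.1, -0.8]
grip_width: 0.0099
```

Run:
```python
from h import *
for i in range(3):
    o=ctrl.get_obs(); print(toH(o["ee_pos"]),np.round(o["force"],2)); viewer.camera("top")
```

```text
[12.8 -0.1 28.5] [ 1.26 -9.12 -0.8 ]
[12.8 -0.1 28.5] [ 1.31 -7.81  0.73]
[12.8 -0.1 28.5] [ 1.91 -8.33 -1.1 ]
```

Steady press of ~8.4 N. Backing off gently, then up and clear.

Call:
play_rows --deltas '[[[0, 0, 0.5, 0, 0, 0, 10], [0, 0, 0.5, 0, 0, 0, 10], [0, 0, 1, 0, 0, 0, 10], [0, 0, 2, 0, 0, 0, 10], [0, 0, 4, 0, 0, 0, 10], [0, 0, 6, 0, 0, 0, 10], [-10, 0, 8, 0, 0, 0, 10], [-25, 0, 8, 0, 0, 0, 10], [-30, 0, 10, 0, 0, 0, 10], [-30, 0, 20, 0, 0, 0, 10]]]'

```text
time_s: 22.15
ee_pos: [0.5686, 0.0125, 0.1253]
eef_rot: [-1.902, 1.57, 2.847]
force: [-0.7, -0.0, 0.1]
grip_width: 0.0094
```

Call:
play_rows --deltas '[[[-20, 0, 35, 0, 0, 0, 10], [0, 0, 35, 0, 0, 0, 10], [0, 0, 35, 0, 0, 0, 10], [0, 0, 35, 0, 0, 0, 10], [0, 0, 35, 0, 0, 0, 10], [0, 0, 35, 0, 0, 0, 10], [0, 0, 20, 0, 0, 0, 10], [0, 0, 0, 0, 0, 0, 10]]]'

```text
time_s: 22.95
ee_pos: [0.5766, -0.2194, 0.1438]
eef_rot: [-1.381, 1.57, -2.919]
force: [-0.3, -0.2, -0.1]
grip_width: 0.0099
```

Run:
```python
from h import *
t=viewer.camera("top");s=viewer.camera("side")
a=cv2.resize(t["img"][190:250,205:285],None,fx=5,fy=5,interpolation=2);b=cv2.resize(s["img"][180:240,270:350],None,fx=5,fy=5,interpolation=2)
cv2.imwrite("pics/end.png",np.hstack([a,b])[:,:,::-1]); cv2.imwrite("pics/endt.png",t["img"][:,:,::-1])
o=ctrl.get_obs();print(o["time_s"],o["force"])
```

```text
23.05 [-0.43197261  0.67090328 -0.19001352]
```

View pics/end.png

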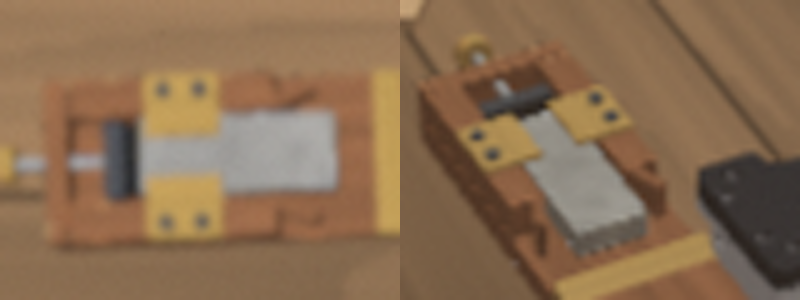

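View pics/endt.png

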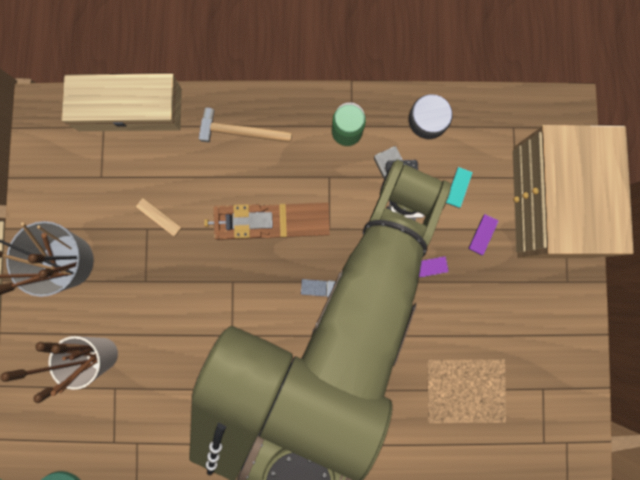

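Top: the stone lies straight in the pocket, nose under the keepers touching the dark pad at (232,222), tail at (272,220) clear past the lip. One numeric check, then hand in.

Run:
```python
from h import *
t=viewer.camera("top");s=viewer.camera("side")
print("top tail",[toH(q).tolist() for q in plane(t,np.array([[336,112],[337,188]])/5+[205,190],.033)],"nose",toH(plane(t,[[205+138/5,190+155/5]],.033)[0]))
print("side tail",[toH(q).tolist() for q in plane(s,np.array([[245,207],[174,238]])/5+[270,180],.033)])
print(ctrl.get_obs()["time_s"])
from station import hand_in
print(hand_in())
```

```text
top tail [[17.2, -19.3, 33.0], [17.7, 19.9, 33.0]] nose [119.2  -0.7  33. ]
side tail [[25.6, -22.9, 33.0], [19.9, 19.6, 33.0]]
23.15
the job is handed in; nothing more can be done
None
```

The whetstone is in the holder pocket, under the keeper plates and against the rubber pad. I handed the job in at 23.2 s.

- **Loading:** I gripped the slim grey bar, set it centred on the ledge and pushed it over the brass lip with the fingers nearly closed. I eased back once so the nose could drop before the keepers, and once so the tail could drop behind the lip.
- **Pressing home:** Resistance was about 3 N at the lip and about 1 N in the pocket. I pressed onto the pad with about 8.4 N (readings of 7.8 to 9.1 N), then backed off and moved well clear.
- **Last checks:** The force at the tool was back to about zero. In the top view the tail is at about x = 17.5 mm and the nose at about 119 mm in the holder frame, touching the pad and straight. The lengths agree with the 100 mm stone lying flat at 33 mm.
- **One disagreement:** The hand-read side-view tail corners came out at x = 20 to 26 mm, 2 to 8 mm off the top view. I put this down to reading a coarse crop and did not resolve it.
- **Other objects:** None of the other loose things appeared to have moved in the last top view. The arm partly covered the brush, the oilstone and one purple bar there.

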